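# Lock the rosette clamp through its L-shaped gate

### The arm

A 6-joint arm with a two-finger parallel gripper is mounted at the origin on the work surface. World frame = base frame: x ahead of the robot, y to its left, z up, the work surface at z = 0. Lengths are in m, angles in rad, forces in N, time in s.
With the tool pointing down it reaches from about 0.35 to 0.975 m from the base axis. Payload 17.4 kg.
Tool frame: the origin (TCP) lies between the finger pads; the fingertips stand 25 mm ahead of it and the grasp point (between the pads) lies 6 mm ahead of it (arm.nose_length is the distance from the TCP to the fingertips, in m); z points along the fingers, y is the line along which they close (so a half turn about z gives the same grasp; the last joint's range is limited). The gripper opens to 85 mm and grips with 20 to 120 N. Pads are 22 mm wide; open, the fingers measure 114 mm over their backs; the gripper's body (76 mm by 85 mm) begins 54 mm behind the grasp point. The pads swing forward as they close: fully open they stand 13 mm farther back than shut.
Start: joints at [-1.282, 0.116, 1.442, -0, 1.584, -0.038], TCP at [0.217, -0.639, 0.256] pointing down, gripper open.
Joint ranges: [-2.83, 2.83], [-0.83, 2.19], [0.07, 2.5], [-1.14, 4.28], [0.01, 3], [-2.97, 2.97]. Speed limits (rad/s): [1.89, 1.89, 2.22, 3.14, 3.14, 3.14].

### API

Orientations are given as a unit quaternion [x, y, z, w].
In Python, from plant import sense, vision, ticket, arm gives the robot as it stands.
- The arm moves only by the tool servo_tool, never from a script. Its argument "plan" is a list of rows, each an object of numbers: "fingers": the closure, from 0 (fully open) to 1 (shut); "x", "y", "z": the shift along the tool's x, y, z in mm; "twist": the turn about the tool's z in rad. In form: [{"fingers": .., "x": .., "y": .., "z": .., "twist": ..}, ...]. A call has 1 to 5 rows; each row is the pose to reach, as a shift and turn from the pose commanded when the call began, along the tool's axes at that moment; what a row does not reach only later rows make up. A row lasts 1/8 s, in which the tool goes at most 62.5 mm and 10.7 degrees, less where a joint would pass 70% of its speed; a pose out of reach is approached as far as the arm can. A call with a gripper value outside its range is refused whole. The fingers move at their own pace and stop on an object; the grip force is fixed at half the most. Time passes only in rows, so rows that repeat a pose let the fingers close. It gives the time, the measured TCP pose, the force, the opening and the grip force at its end, in the units of the state.
- sense(): the state, without advancing time (a new reading comes with each control period).
- vision.camera(name): name is "scene" or "top" or "wrist"; returns (picture, depth): 384x512x3 uint8, red, green, blue; 384x512 float32, m along the optical axis (not along the pixel's ray), 0 where there is no reading.
- vision.camera_info(name): a dict with "fovy" (degrees; the focal length in pixels is half the picture's height over the tangent of half this angle, whatever the lens; pixels are square), "cx", "cy" (the principal point, pixels), "pose" (4x4, takes a point from camera to world coordinates); the wrist camera has in their place "tool_from_camera" (4x4, takes a point from camera to tool coordinates, whose origin is the TCP and whose axes are the flange's). Camera axes: x right, y down, z forward; pixel columns grow to the right and rows downward; lengths in m; the calibration is good to about 2 mm. The wrist camera is an equidistant fisheye: a pixel r from the principal point sees the ray r / f radians off the axis. A picture is of the moment at which its call begins: read the wrist's pose just before it. camera_info takes no time and is no camera call.
- ticket.finish_job(): hands the job in; it is judged then, once.
The state is a dict: "time_s": time; "qpos": joint angles; "qd": joint speeds; "joint_torque": joint torques, N m; "eef_pos": TCP position; "ee_rot": TCP orientation; "contact_force": force on the tool from outside, world axes, zero at the start; "moment": the same for the moment, N m; "finger_gap": finger opening in m; "gripper_force": force on a finger pad.
Only numpy, scipy, OpenCV 4.12 (cv2) and the standard library are available. Lean on these libraries where they do the work, as an engineer would, in place of code of your own. Each camera call takes 0.05 s, during which the arm holds its last target. There are 200 camera calls.

### The job

On the oud maker's bench, close the clamp that holds the rosette blank: with the fingertips push the clamp's square wooden knob along the long leg of the L-shaped slot, away from its start end, until it reaches the corner, then push it sideways all the way to the end of the short leg so that it is locked. Only push the knob - do not pinch it and do not lift its pin out of the slot - and leave everything else on the bench where it is.

Things in the scene. Friction and masses are not known exactly. Their poses are not given: they have to be found in the camera images.
- jig: Fixed clamping jig: plywood board (x -95..300, y -150..150 mm, 18 high) with an aluminium gate plate (x -75..72, y -45..85 mm, top 38 mm above the bench, L-shaped slot 18 mm wide, only the knob on it), then a pale rosette blank. Origin on the bench under the plate; x along the long leg, start to corner (away from the robot, within 0.45 rad); y along the short leg (left); z up.
- slot_start (a point): Where the axis of the knob's pin is when it touches the start end of the long leg; on the plate's top face, 38 mm above the bench.
- slot_corner (a point): Where the pin's axis is when it touches the far wall at the corner of the slot; 90 mm from slot_start; on the plate's top face.
- slot_end (a point): Where the pin's axis is when it touches the closed end of the short leg: the locked place, 55 mm from slot_corner; on the plate's top face.
- knob_top (a point): Centre of the top of the dark wooden knob, on its pin's axis, 82 mm above the bench. A square block 40 x 40 mm, square to the jig's x and y, side faces 46 to 80 mm above the bench; a steel pin 14 mm thick under it runs in the slot with 2 mm play each side. It cannot turn, slides with about 1.5 N of friction, stays where left, and moves a cork-faced jaw up to the blank.
- forward (a joint): How far the pin has gone along the long leg, m: 0 at slot_start, 0.090 at the corner's far wall (0.086 to 0.090 anywhere in the short leg).
- sideways (a joint): How far the pin has gone along the short leg, m: 0 on the centre line of the long leg (plus or minus 0.002 of play), 0.055 at the end of the short leg.
- lift (a joint): How far the knob and its pin have been lifted, m: 0 when seated, as it should stay; it is held down by its weight and a spring of about 2 N; the pin is out of the slot at 0.014.
- face_near: The knob's side face towards the start of the long leg (the jig's -x), 36 mm wide, to be pushed first. Its origin, like that of the three others, lies on the pin's axis at the height of the bench (not on the face); the face stands 20 mm from the axis.
- face_far: The knob's opposite side face (the jig's +x), 20 mm from the axis.
- face_right: The knob's side face away from the short leg (the jig's -y), 20 mm from the axis, to be pushed second.
- face_left: The knob's side face towards the short leg (the jig's +y), 20 mm from the axis.
- sander: Bystander: cork sanding block 70 x 35 x 22 mm lying on the jig's board to the right of the plate; origin under its centre.
- peg_a: Bystander: dark wooden tuning peg, 80 mm long, 16 mm high, lying on the jig's board beyond the sanding block; origin under its collar.
- peg_b: Bystander: a second such tuning peg, farther along the board.
- glue: Bystander: white plastic glue bottle, 60 mm across, 150 mm tall, standing on the bench to the left of the jig; origin under its centre.
- cup: Bystander: white ceramic cup, 72 mm across, 85 mm tall, on the bench to the left, nearer the robot than the glue; origin under its centre.
- hammer: Bystander: hammer lying on the bench to the right; origin under its middle.
- offcut: Bystander: pale wood offcut 110 x 45 x 30 mm to the right of the jig; origin under its centre.
- rosette: Bystander: dark wooden disc 100 mm across, 6 mm thick, to the left of the jig; origin under its centre.

How it is judged:
By the outcome, as a careful person would: the job done as asked, in the order asked, and still so for the second after the job is handed in, with the robot touching nothing.
It also fails if it takes over 45 s, if anything falls off the work surface, if the arm or the gripper's body presses on something with over 40 N, if the wrist force passes 120 N, or if a joint passes its speed limit or range.

## Working session

There is one attempt and no reset: what is moved stays moved. The work goes in short steps, Python scripts to look and compute and a tool call to move; the robot and the scene stay as the last step left them, time stands still between calls to the robot, and variables do not carry over. Pictures are saved under pics/ and viewed, at most 10 in all, crops included, and the job is handed in when it is done.

Besides the shell and the picture viewer there is one more tool, called after "Call:" as name(argument=value, ...) on one line, values as JSON. servo_tool: Moves the arm, as the interface text tells. Its arguments: {"type":"object","properties":{"plan":{"type":"array","items":{"type":"object","properties":{"fingers":{"type":"number"},"x":{"type":"number"},"y":{"type":"number"},"z":{"type":"number"},"twist":{"type":"number"}}}}},"required":["plan"]}

```bash
mkdir -p pics; ls; python3 - <<'E'
from plant import sense, vision, arm
import cv2,numpy as np
s=sense(); print(s['time_s'],s['eef_pos'],s['ee_rot'],arm.nose_length)
ims=[]
for n in('top','scene'):
    p,d=vision.camera(n); np.savez(f'pics/{n}.npz',p=p,d=d)
    i=vision.camera_info(n); print(n,i)
    cv2.imwrite(f'pics/{n}.png',p[:,:,::-1])
E
```

```text
pics
0.0 [ 0.21661465 -0.63912215  0.25557473] [ 9.86682260e-01  1.62658516e-01 -6.73726658e-05 -5.65330899e-04] 0.025
top {'fovy': 49.17161427988215, 'cx': 258.16716549108105, 'cy': 189.57978735485275, 'pose': array([[-0.07097325, -0.97139603,  0.22661101,  0.23549705],
       [-0.99746181,  0.07041935, -0.01053799, -0.04618267],
       [-0.00572124, -0.22678374, -0.97392834,  1.36874424],
       [ 0.        ,  0.        ,  0.        ,  1.        ]])}
scene {'fovy': 48.232312058838566, 'cx': 249.54752991369753, 'cy': 191.3475527716597, 'pose': array([[ 0.80327222,  0.48232773, -0.3494477 ,  0.96493468],
       [ 0.59549353, -0.63865687,  0.48734471, -0.64380528],
       [ 0.01188269, -0.59956431, -0.80023836,  1.08150361],
       [ 0.        ,  0.        ,  0.        ,  1.        ]])}
```

View pics/top.png

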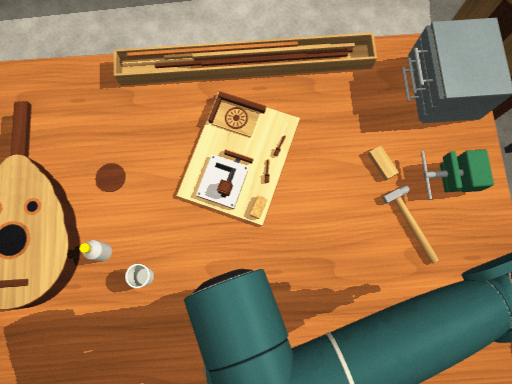

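View pics/scene.png

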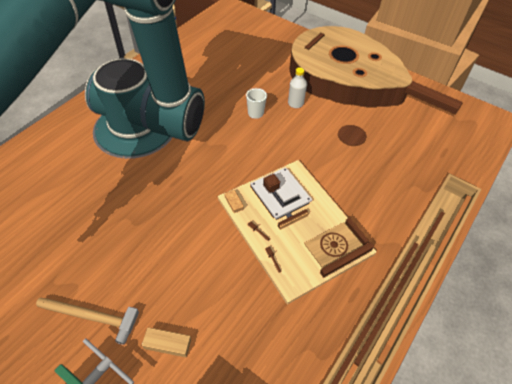

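```bash
cat > h.py <<'E'
import numpy as np,cv2
from plant import vision
def ray(n,uv,z):
    i=vision.camera_info(n); f=192/np.tan(np.radians(i['fovy'])/2); T=i['pose']
    uv=np.atleast_2d(uv).astype(float)
    d=np.c_[(uv[:,0]-i['cx'])/f,(uv[:,1]-i['cy'])/f,np.ones(len(uv))]@T[:3,:3].T
    return T[:3,3]+d*((z-T[2,3])/d[:,2])[:,None]
E
python3 - <<'E'
from h import *
for n,(x0,y0,x1,y1) in {'top':(170,130,310,230),'scene':(215,155,385,305)}.items():
    p=np.load(f'pics/{n}.npz')['p']; c=p[y0:y1,x0:x1]
    hsv=cv2.cvtColor(c,cv2.COLOR_RGB2HSV)
    m=((hsv[...,1]<45)&(hsv[...,2]>150)).astype(np.uint8)
    m=cv2.morphologyEx(m,cv2.MORPH_OPEN,np.ones((2,2)))
    k=max(cv2.findContours(m,cv2.RETR_EXTERNAL,cv2.CHAIN_APPROX_NONE)[0],key=cv2.contourArea)[:,0]+[x0,y0]
    w=ray(n,k,.038)[:,:2]
    r=cv2.minAreaRect((w*1000).astype(np.float32)); print(n,'plate',r,cv2.boxPoints(r).round().tolist())
    dk=((hsv[...,2]<95)).astype(np.uint8)
    for q in cv2.findContours(dk,cv2.RETR_EXTERNAL,cv2.CHAIN_APPROX_NONE)[0]:
        if cv2.contourArea(q)>25:
            b=cv2.boundingRect(q); print(n,'dark',cv2.contourArea(q),b[0]+x0,b[1]+y0,b[2:], ray(n,[[b[0]+x0+b[2]/2-.5,b[1]+y0+b[3]/2-.5]],.07))
    cc=p[140:220,180:280] if n=='top' else p[160:235,220:320]
    cv2.imwrite(f'pics/{n}_c.png',cv2.resize(cc[:,:,::-1],None,fx=7,fy=7,interpolation=cv2.INTER_CUBIC))
E
```

```text
top plate ((580.650146484375, 51.29914093017578), (129.5919189453125, 147.7978973388672), 66.64325714111328) [[487.0, 21.0], [623.0, -37.0], [674.0, 81.0], [538.0, 140.0]]
top dark 27.0 218 189 (12, 8) [[0.53614846 0.05019313 0.07      ]]
top dark 99.0 215 163 (21, 20) [[0.60152765 0.04194866 0.07      ]]
top dark 37.5 225 153 (27, 10) [[ 0.64873221 -0.00270392  0.07      ]]
scene plate ((588.623046875, 46.25569534301758), (130.68016052246094, 146.6519775390625), 66.72419738769531) [[495.0, 15.0], [630.0, -43.0], [682.0, 77.0], [547.0, 135.0]]
scene dark 64.5 321 248 (51, 29) [[ 0.86410434 -0.0614407   0.07      ]]
scene dark 62.0 346 220 (23, 26) [[0.84432539 0.03691654 0.07      ]]
scene dark 144.0 264 179 (36, 27) [[0.59981334 0.02702529 0.07      ]]
```

View pics/top_c.png

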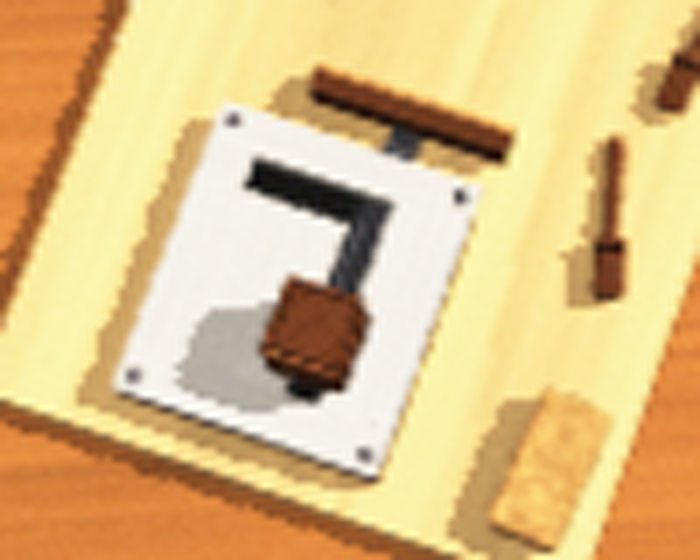

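```bash
python3 - <<'E'
from h import *
ex=np.array([.918,-.397]);ey=np.array([.397,.918]);O=np.array([.578,.030])
J=lambda w:((w[:2]-O)@ex*1000,(w[:2]-O)@ey*1000)
off=np.array([180,140]); c=lambda u,v:(np.array([u,v])+.5)/7-.5+off
for nm,u,v,z in [('knob',318,318,.082),('cornerR',390,203,.038),('endL',250,172,.038),('startb',305,398,.038)]:
    w=ray('top',c(u,v),z)[0]; print(nm,w,J(w))
p=np.load('pics/scene.npz')
print(ray('scene',[271.5,181],.082), vision.camera_info('wrist'))
R=np.array([[.947,.321],[.321,-.947]])
print(R.T)
E
```

```text
knob [0.55727817 0.04330658 0.082     ] (np.float64(-24.305355219428222), np.float64(3.9888766314752884))
cornerR [0.6214898 0.0095837 0.038    ] (np.float64(48.02890851159942), np.float64(-1.4767159378354884))
endL [0.64146947 0.07463396 0.038     ] (np.float64(40.54529260163807), np.float64(66.1713548275329))
startb [0.53058597 0.05440759 0.038     ] (np.float64(-53.21589066003904), np.float64(3.582799126113644))
[[0.55761759 0.03499172 0.082     ]] {'fovy': 65.70646984690485, 'cx': 256.81533796357564, 'cy': 193.11217426119532, 'tool_from_camera': array([[ 1.24980861e-03, -9.48544466e-01, -3.16641491e-01,
         8.20568385e-02],
       [ 9.99998845e-01,  1.45928760e-03, -4.24429577e-04,
        -1.54227673e-04],
       [ 8.64661328e-04, -3.16640595e-01,  9.48545195e-01,
        -1.18460688e-01],
       [ 0.00000000e+00,  0.00000000e+00,  0.00000000e+00,
         1.00000000e+00]])}
[[ 0.947  0.321]
 [ 0.321 -0.947]]
```

View pics/scene_c.png

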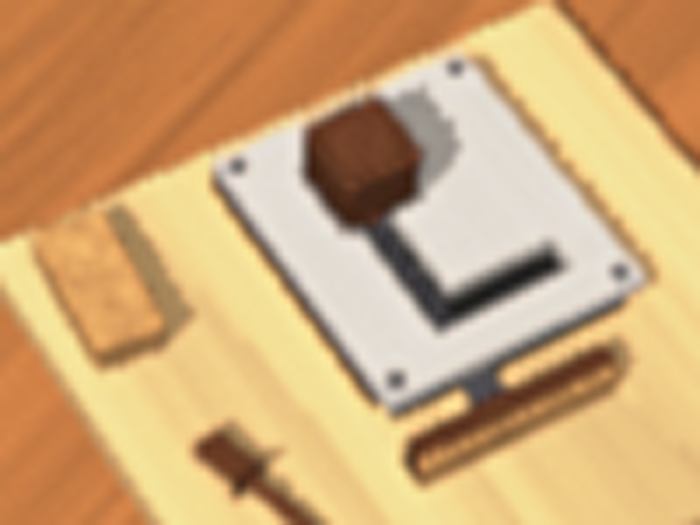

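Call:
servo_tool(plan=[{"fingers": 1, "x": 35, "y": -42, "z": 0}, {"fingers": 1, "x": 70, "y": -84, "z": 0}, {"fingers": 1, "x": 105, "y": -126, "z": 0}, {"fingers": 1, "x": 140, "y": -168, "z": 0}, {"fingers": 1, "x": 175, "y": -210, "z": 0}])

```text
invalid input at $.plan[0]: expected keys fingers, x, y, z, twist
```

Call:
servo_tool(plan=[{"fingers": 1, "x": 35, "y": -42, "z": 0}, {"fingers": 1, "x": 70, "y": -84, "z": 0}, {"fingers": 1, "x": 105, "y": -126, "z": 0}, {"fingers": 1, "x": 140, "y": -168, "z": 0}, {"fingers": 1, "x": 175, "y": -210, "z": 0}])

```text
invalid input at $.plan[0]: expected keys fingers, x, y, z, twist
```

Call:
servo_tool(plan=[{"fingers": 1, "twist": -0.17}, {"fingers": 1, "twist": -0.34}, {"fingers": 1, "twist": -0.51}, {"fingers": 1, "twist": -0.68}, {"fingers": 1, "twist": -0.836}])

```text
invalid input at $.plan[0]: expected keys fingers, x, y, z, twist
```

Call:
servo_tool(plan=[{"fingers": 1, "x": 35, "y": -42, "z": 0, "twist": 0}, {"fingers": 1, "x": 70, "y": -84, "z": 0, "twist": 0}, {"fingers": 1, "x": 105, "y": -126, "z": 0, "twist": 0}, {"fingers": 1, "x": 140, "y": -168, "z": 0, "twist": 0}, {"fingers": 1, "x": 175, "y": -210, "z": 0, "twist": 0}])

```text
time_s: 0.72
eef_pos: [0.3152, -0.3825, 0.256]
ee_rot: [0.987, 0.163, 0.0, -0.0]
contact_force: [1.1, -0.1, -0.1]
finger_gap: 0.0
gripper_force: 0.0
```

Call:
servo_tool(plan=[{"fingers": 1, "x": 35, "y": -42, "z": 0, "twist": 0}, {"fingers": 1, "x": 70, "y": -84, "z": 0, "twist": 0}, {"fingers": 1, "x": 105, "y": -126, "z": 0, "twist": 0}, {"fingers": 1, "x": 140, "y": -168, "z": 0, "twist": 0}, {"fingers": 1, "x": 175, "y": -210, "z": 0, "twist": 0}])

```text
time_s: 1.35
eef_pos: [0.4135, -0.1274, 0.2562]
ee_rot: [0.987, 0.163, 0.0, 0.0]
contact_force: [1.1, 0.6, -0.0]
finger_gap: -0.0003
gripper_force: 0.0
```

Call:
servo_tool(plan=[{"fingers": 1, "x": 0, "y": 0, "z": 0, "twist": -0.17}, {"fingers": 1, "x": 0, "y": 0, "z": 0, "twist": -0.34}, {"fingers": 1, "x": 0, "y": 0, "z": 0, "twist": -0.51}, {"fingers": 1, "x": 0, "y": 0, "z": 0, "twist": -0.68}, {"fingers": 1, "x": 0, "y": 0, "z": 0, "twist": -0.836}])

```text
time_s: 1.98
eef_pos: [0.4132, -0.1291, 0.256]
ee_rot: [0.834, 0.551, -0.0, -0.0]
contact_force: [-1.0, -0.0, -0.9]
finger_gap: -0.0003
gripper_force: 0.0
```

Call:
servo_tool(plan=[{"fingers": 1, "x": 50, "y": -1, "z": 10, "twist": 0}, {"fingers": 1, "x": 100, "y": -2, "z": 25, "twist": 0}, {"fingers": 1, "x": 150, "y": -4, "z": 40, "twist": 0}, {"fingers": 1, "x": 200, "y": -6, "z": 56, "twist": 0}, {"fingers": 1, "x": 214, "y": -6, "z": 56, "twist": 0}])

```text
time_s: 2.6
eef_pos: [0.4926, 0.0718, 0.1986]
ee_rot: [0.835, 0.55, -0.001, -0.001]
contact_force: [0.2, -0.7, 1.6]
finger_gap: -0.0001
gripper_force: 0.0
```

```bash
python3 - <<'E'
from h import *
from plant import sense
s=sense(); p,d=vision.camera('wrist'); np.savez('pics/w1.npz',p=p,d=d,e=s['eef_pos'],q=s['ee_rot'])
print(s['eef_pos'])
cv2.imwrite('pics/w1.png',p[:,:,::-1])
E
```

```text
[0.49255893 0.0717788  0.19860973]
```

View pics/w1.png

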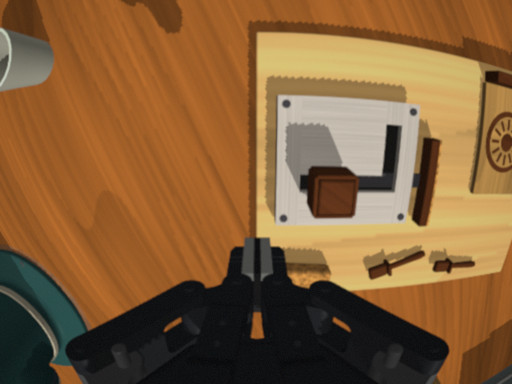

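```bash
cat >> h.py <<'E'
from scipy.spatial.transform import Rotation as Rn
def wray(uv,z,e,q):
    i=vision.camera_info('wrist'); f=192/np.tan(np.radians(i['fovy'])/2); T=i['tool_from_camera']
    uv=np.atleast_2d(uv).astype(float)-[i['cx'],i['cy']]
    r=np.linalg.norm(uv,axis=1,keepdims=True); th=r/f
    d=np.c_[uv/r*np.sin(th),np.cos(th)]
    R=Rn.from_quat(q).as_matrix(); o=e+R@T[:3,3]; d=d@(R@T[:3,:3]).T
    return o+d*((z-o[2])/d[:,2])[:,None]
E
python3 - <<'E'
from h import *
D=np.load('pics/w1.npz');e,q,p=D['e'],D['q'],D['p']
R=Rn.from_quat(q).as_matrix()
def t(n,uv,z): 
    w=wray(uv,z,e,q); print(n,w.round(4).tolist(),'tool mm',((w-e)@R*1000).round(1).tolist())
hsv=cv2.cvtColor(p,cv2.COLOR_RGB2HSV)
m=((hsv[...,1]<45)&(hsv[...,2]>130)).astype(np.uint8); m[:,:250]=0; m[260:]=0
k=max(cv2.findContours(m,cv2.RETR_EXTERNAL,cv2.CHAIN_APPROX_NONE)[0],key=cv2.contourArea)[:,0]
w=wray(k,.038,e,q)[:,:2]*1000; r=cv2.minAreaRect(w.astype(np.float32)); print(r,cv2.boxPoints(r).round(1).tolist())
for n,uv,z in [('knobtop',[335,196],.082),('slotR',[396,191],.038),('slotend',[394,125],.038),('start',[300,182],.038)]: t(n,uv,z)
cv2.imwrite('pics/w1c.png',cv2.resize(p[80:240,265:425,::-1],None,fx=3.5,fy=3.5,interpolation=cv2.INTER_CUBIC))
E
```

```text
((585.2210693359375, 53.33499526977539), (129.501953125, 148.0628662109375), 66.72830963134766) [[491.6000061035156, 23.100000381469727], [627.5999755859375, -35.400001525878906], [678.7999877929688, 83.5999984741211], [542.7999877929688, 142.10000610351562]]
knobtop [[0.5545, 0.0464, 0.082]] tool mm [[1.2, 67.2, 116.4]]
slotR [[0.6253, 0.0056, 0.038]] tool mm [[-8.3, 148.5, 160.2]]
slotend [[0.6428, 0.0737, 0.038]] tool mm [[61.2, 137.6, 160.2]]
start [[0.5317, 0.0554, 0.038]] tool mm [[0.6, 42.8, 160.5]]
```

View pics/w1c.png

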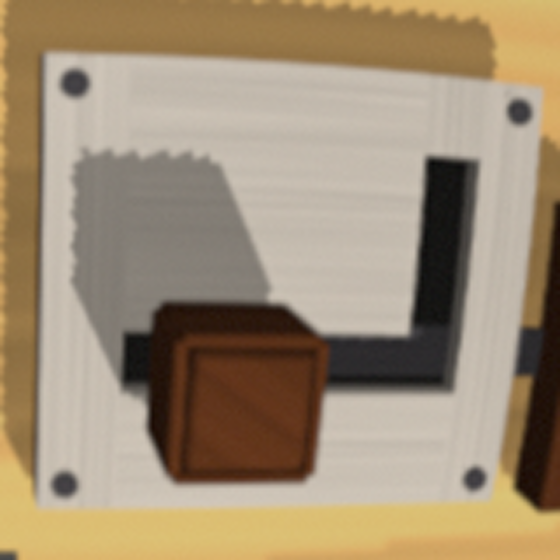

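Call:
servo_tool(plan=[{"fingers": 1, "x": 1, "y": 0, "z": 40, "twist": 0}, {"fingers": 1, "x": 1, "y": 0, "z": 80, "twist": 0}, {"fingers": 1, "x": 1, "y": 0, "z": 105, "twist": 0}, {"fingers": 1, "x": 1, "y": 0, "z": 118, "twist": 0}, {"fingers": 1, "x": 1, "y": 0, "z": 118, "twist": 0}])

```text
time_s: 3.28
eef_pos: [0.4931, 0.07, 0.0824]
ee_rot: [0.836, 0.549, -0.0, -0.0]
contact_force: [-0.3, 0.7, 0.0]
finger_gap: -0.0
gripper_force: 0.0
```

Call:
servo_tool(plan=[{"fingers": 1, "x": 0, "y": 10, "z": 0, "twist": 0}, {"fingers": 1, "x": 0, "y": 20, "z": 0, "twist": 0}, {"fingers": 1, "x": 0, "y": 26, "z": 0, "twist": 0}, {"fingers": 1, "x": 0, "y": 32, "z": 0, "twist": 0}, {"fingers": 1, "x": 0, "y": 38, "z": 0, "twist": 0}])

```text
time_s: 3.9
eef_pos: [0.5283, 0.0554, 0.0823]
ee_rot: [0.836, 0.549, -0.0, -0.0]
contact_force: [-1.0, 0.8, 1.0]
finger_gap: 0.0003
gripper_force: 1.0
```

Call:
servo_tool(plan=[{"fingers": 1, "x": 0, "y": 6, "z": 0, "twist": 0}, {"fingers": 1, "x": 0, "y": 12, "z": 0, "twist": 0}, {"fingers": 1, "x": 0, "y": 18, "z": 0, "twist": 0}, {"fingers": 1, "x": 0, "y": 24, "z": 0, "twist": 0}, {"fingers": 1, "x": 0, "y": 30, "z": 0, "twist": 0}])

```text
time_s: 4.53
eef_pos: [0.5559, 0.0435, 0.0823]
ee_rot: [0.836, 0.549, 0.0, 0.0]
contact_force: [-1.7, 0.9, 2.0]
finger_gap: 0.0001
gripper_force: 1.0
```

```bash
python3 - <<'E'
from h import *
from plant import sense
s=sense(); p,d=vision.camera('wrist'); np.savez('pics/w2.npz',p=p,d=d,e=s['eef_pos'],q=s['ee_rot'])
print(s['eef_pos'],s['contact_force'])
cv2.imwrite('pics/w2.png',p[:,:,::-1])
E
```

```text
[0.55593284 0.04346401 0.08234532] [-1.73395449  0.85698564  2.03266483]
```

View pics/w2.png

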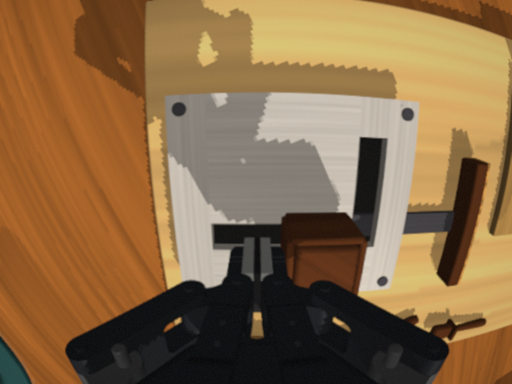

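Call:
servo_tool(plan=[{"fingers": 1, "x": 0, "y": 5, "z": 0, "twist": 0}, {"fingers": 1, "x": 0, "y": 11, "z": 0, "twist": 0}, {"fingers": 1, "x": 0, "y": 17, "z": 0, "twist": 0}, {"fingers": 1, "x": 0, "y": 22, "z": 0, "twist": 0}, {"fingers": 1, "x": 0, "y": 26, "z": 0, "twist": 0}])

```text
time_s: 5.2
eef_pos: [0.5797, 0.0331, 0.0823]
ee_rot: [0.836, 0.549, -0.0, -0.0]
contact_force: [-2.2, 1.3, 0.1]
finger_gap: 0.0003
gripper_force: 0.9
```

Call:
servo_tool(plan=[{"fingers": 1, "x": 0, "y": 1, "z": 0, "twist": 0}, {"fingers": 1, "x": 0, "y": 2, "z": 0, "twist": 0}, {"fingers": 1, "x": 0, "y": 3, "z": 0, "twist": 0}, {"fingers": 1, "x": 0, "y": 4, "z": 0, "twist": 0}, {"fingers": 1, "x": 0, "y": 4, "z": 0, "twist": 0}])

```text
time_s: 5.82
eef_pos: [0.5831, 0.0317, 0.0823]
ee_rot: [0.836, 0.549, 0.0, 0.0]
contact_force: [-1.7, 0.7, -0.8]
finger_gap: 0.0
gripper_force: 0.4
```

Call:
servo_tool(plan=[{"fingers": 1, "x": 0, "y": 1, "z": 0, "twist": 0}, {"fingers": 1, "x": 0, "y": 2, "z": 0, "twist": 0}, {"fingers": 1, "x": 0, "y": 3, "z": 0, "twist": 0}, {"fingers": 1, "x": 0, "y": 3, "z": 0, "twist": 0}])

```text
time_s: 6.32
eef_pos: [0.5859, 0.0305, 0.0823]
ee_rot: [0.836, 0.549, 0.0, 0.0]
contact_force: [-0.7, 0.4, -0.4]
finger_gap: -0.0002
gripper_force: 0.4
```

Call:
servo_tool(plan=[{"fingers": 1, "x": 0, "y": 1, "z": 0, "twist": 0}, {"fingers": 1, "x": 0, "y": 2, "z": 0, "twist": 0}, {"fingers": 1, "x": 0, "y": 3, "z": 0, "twist": 0}, {"fingers": 1, "x": 0, "y": 3, "z": 0, "twist": 0}])

```text
time_s: 6.82
eef_pos: [0.5885, 0.0294, 0.0823]
ee_rot: [0.836, 0.549, -0.0, -0.0]
contact_force: [-3.5, 2.2, 0.7]
finger_gap: 0.0001
gripper_force: 2.0
```

Call:
servo_tool(plan=[{"fingers": 1, "x": 0, "y": 1, "z": 0, "twist": 0}, {"fingers": 1, "x": 0, "y": 2, "z": 0, "twist": 0}, {"fingers": 1, "x": 0, "y": 2, "z": 0, "twist": 0}])

```text
time_s: 7.2
eef_pos: [0.5892, 0.0291, 0.0823]
ee_rot: [0.836, 0.549, -0.001, -0.001]
contact_force: [-18.2, 6.7, 9.0]
finger_gap: -0.0003
gripper_force: 9.5
```

Call:
servo_tool(plan=[{"fingers": 1, "x": 0, "y": 1, "z": 0, "twist": 0}, {"fingers": 1, "x": 0, "y": 2, "z": 0, "twist": 0}, {"fingers": 1, "x": 0, "y": 2, "z": 0, "twist": 0}])

```text
time_s: 7.58
eef_pos: [0.5899, 0.0289, 0.0823]
ee_rot: [0.836, 0.549, -0.002, -0.003]
contact_force: [-32.7, 11.4, 16.6]
finger_gap: -0.0002
gripper_force: 17.5
```

Call:
servo_tool(plan=[{"fingers": 1, "x": 0, "y": -10, "z": 0, "twist": 0}, {"fingers": 1, "x": 0, "y": -25, "z": 0, "twist": 0}, {"fingers": 1, "x": -25, "y": -25, "z": 0, "twist": 0}, {"fingers": 1, "x": -50, "y": -25, "z": 0, "twist": 0}, {"fingers": 1, "x": -60, "y": -25, "z": 0, "twist": 0}])

```text
time_s: 8.2
eef_pos: [0.545, -0.0181, 0.0825]
ee_rot: [0.836, 0.549, 0.0, 0.0]
contact_force: [-0.4, -0.6, 0.7]
finger_gap: -0.0004
gripper_force: 0.0
```

Call:
servo_tool(plan=[{"fingers": 1, "x": 0, "y": 15, "z": 0, "twist": 0}, {"fingers": 1, "x": 0, "y": 35, "z": 0, "twist": 0}, {"fingers": 1, "x": 0, "y": 50, "z": 0, "twist": 0}, {"fingers": 1, "x": 0, "y": 56, "z": 0, "twist": 0}, {"fingers": 1, "x": 0, "y": 56, "z": 0, "twist": 0}])

```text
time_s: 8.82
eef_pos: [0.5971, -0.0395, 0.082]
ee_rot: [0.836, 0.549, -0.0, -0.0]
contact_force: [0.0, -0.4, -0.6]
finger_gap: -0.0001
gripper_force: 0.0
```

```bash
python3 - <<'E'
from h import *
from plant import sense
s=sense(); p,d=vision.camera('wrist'); np.savez('pics/w3.npz',p=p,d=d,e=s['eef_pos'],q=s['ee_rot'])
print(s['eef_pos'],s['contact_force'])
cv2.imwrite('pics/w3.png',p[:,:,::-1])
E
```

```text
[ 0.59709077 -0.03952647  0.08200583] [ 0.04967645 -0.38607798 -0.59801747]
```

View pics/w3.png

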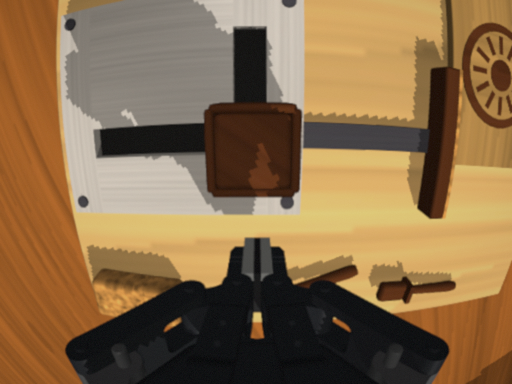

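Call:
servo_tool(plan=[{"fingers": 1, "x": 12, "y": 0, "z": 0, "twist": 0}, {"fingers": 1, "x": 20, "y": 0, "z": 0, "twist": 0}, {"fingers": 1, "x": 26, "y": 0, "z": 0, "twist": 0}, {"fingers": 1, "x": 32, "y": 0, "z": 0, "twist": 0}, {"fingers": 1, "x": 38, "y": 0, "z": 0, "twist": 0}])

```text
time_s: 9.5
eef_pos: [0.612, -0.0046, 0.0824]
ee_rot: [0.836, 0.549, -0.0, 0.0]
contact_force: [-2.5, -2.6, 2.4]
finger_gap: -0.0002
gripper_force: 1.7
```

Call:
servo_tool(plan=[{"fingers": 1, "x": 6, "y": 0, "z": 0, "twist": 0}, {"fingers": 1, "x": 12, "y": 0, "z": 0, "twist": 0}, {"fingers": 1, "x": 18, "y": 0, "z": 0, "twist": 0}, {"fingers": 1, "x": 24, "y": 0, "z": 0, "twist": 0}, {"fingers": 1, "x": 28, "y": 0, "z": 0, "twist": 0}])

```text
time_s: 10.12
eef_pos: [0.6232, 0.0213, 0.0822]
ee_rot: [0.836, 0.549, -0.0, -0.0]
contact_force: [-3.4, -1.9, 1.4]
finger_gap: -0.0002
gripper_force: 1.5
```

Call:
servo_tool(plan=[{"fingers": 1, "x": 3, "y": 0, "z": 0, "twist": 0}, {"fingers": 1, "x": 6, "y": 0, "z": 0, "twist": 0}, {"fingers": 1, "x": 8, "y": 0, "z": 0, "twist": 0}, {"fingers": 1, "x": 10, "y": 0, "z": 0, "twist": 0}, {"fingers": 1, "x": 10, "y": 0, "z": 0, "twist": 0}])

```text
time_s: 10.75
eef_pos: [0.6272, 0.0303, 0.0823]
ee_rot: [0.836, 0.549, 0.0, -0.0]
contact_force: [0.1, -0.3, 0.2]
finger_gap: -0.0001
gripper_force: 0.3
```

Call:
servo_tool(plan=[{"fingers": 1, "x": 1, "y": 0, "z": 0, "twist": 0}, {"fingers": 1, "x": 2, "y": 0, "z": 0, "twist": 0}, {"fingers": 1, "x": 3, "y": 0, "z": 0, "twist": 0}, {"fingers": 1, "x": 3, "y": 0, "z": 0, "twist": 0}])

```text
time_s: 11.25
eef_pos: [0.6283, 0.033, 0.0823]
ee_rot: [0.836, 0.549, 0.0, 0.0]
contact_force: [-0.9, -1.1, -0.6]
finger_gap: -0.0
gripper_force: 0.7
```

Call:
servo_tool(plan=[{"fingers": 1, "x": 1, "y": 0, "z": 0, "twist": 0}, {"fingers": 1, "x": 2, "y": 0, "z": 0, "twist": 0}, {"fingers": 1, "x": 3, "y": 0, "z": 0, "twist": 0}, {"fingers": 1, "x": 3, "y": 0, "z": 0, "twist": 0}])

```text
time_s: 11.75
eef_pos: [0.6295, 0.0357, 0.0823]
ee_rot: [0.836, 0.549, 0.0, -0.0]
contact_force: [0.0, -1.0, -2.4]
finger_gap: -0.0002
gripper_force: 0.5
```

Call:
servo_tool(plan=[{"fingers": 1, "x": 1, "y": 0, "z": 0, "twist": 0}, {"fingers": 1, "x": 2, "y": 0, "z": 0, "twist": 0}, {"fingers": 1, "x": 2, "y": 0, "z": 0, "twist": 0}])

```text
time_s: 12.12
eef_pos: [0.6302, 0.0373, 0.0823]
ee_rot: [0.836, 0.549, -0.0, 0.0]
contact_force: [-1.9, -5.0, 0.6]
finger_gap: -0.0001
gripper_force: 2.4
```

Call:
servo_tool(plan=[{"fingers": 1, "x": 1, "y": 0, "z": 0, "twist": 0}, {"fingers": 1, "x": 2, "y": 0, "z": 0, "twist": 0}, {"fingers": 1, "x": 2, "y": 0, "z": 0, "twist": 0}])

```text
time_s: 12.5
eef_pos: [0.6304, 0.0377, 0.0823]
ee_rot: [0.836, 0.549, -0.002, 0.001]
contact_force: [-8.1, -17.3, 4.2]
finger_gap: 0.0003
gripper_force: 9.3
```

Call:
servo_tool(plan=[{"fingers": 1, "x": 1, "y": 0, "z": 0, "twist": 0}, {"fingers": 1, "x": -8, "y": 0, "z": 0, "twist": 0}, {"fingers": 1, "x": -30, "y": 0, "z": 0, "twist": 0}, {"fingers": 1, "x": -60, "y": 0, "z": 0, "twist": 0}, {"fingers": 1, "x": -65, "y": 0, "z": -30, "twist": 0}])

```text
time_s: 13.12
eef_pos: [0.6033, -0.0223, 0.1105]
ee_rot: [0.836, 0.549, -0.001, -0.001]
contact_force: [0.4, 0.2, 0.1]
finger_gap: 0.0002
gripper_force: 0.0
```

Call:
servo_tool(plan=[{"fingers": 1, "x": 0, "y": 0, "z": -40, "twist": 0}, {"fingers": 1, "x": 0, "y": 0, "z": -80, "twist": 0}, {"fingers": 1, "x": 0, "y": 0, "z": -100, "twist": 0}, {"fingers": 1, "x": 0, "y": 0, "z": -100, "twist": 0}, {"fingers": 1, "x": 0, "y": 0, "z": -100, "twist": 0}])

```text
time_s: 13.75
eef_pos: [0.6048, -0.0205, 0.2105]
ee_rot: [0.836, 0.549, -0.001, -0.001]
contact_force: [-0.0, 0.0, -0.1]
finger_gap: 0.0001
gripper_force: 0.0
```

```bash
python3 - <<'E'
from h import *
from plant import sense
s=sense(); p,d=vision.camera('wrist'); print(s['eef_pos'],s['contact_force'])
cv2.imwrite('pics/w4.png',p[:,:,::-1])
E
```

```text
[ 0.60475597 -0.02048415  0.21052547] [-0.00772788  0.02759562 -0.13221892]
```

View pics/w4.png

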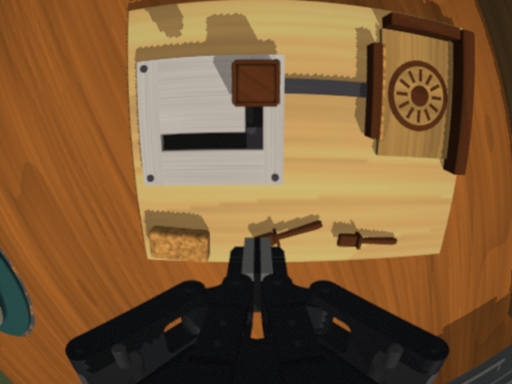

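The picture shows the knob at the end of the short leg (centre about (256,82)). The jaw is against the blank, and the sanding block and pegs haven't moved. The wall force confirmed that the pin reached the end.

```bash
python3 -c "
from plant import ticket
print(ticket.finish_job())"
```

```text
the job is handed in; nothing more can be done
None
```

The clamp is closed: I pushed the knob to the corner and then to the locked end of the short leg, backed the robot clear, and handed the job in at about 14 s; no verdict came back.

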